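# Re-zero the grind collar of a coffee grinder

### The arm

A 6-joint arm with a two-finger parallel gripper is mounted at the origin on the work surface. World frame = base frame: x ahead of the robot, y to its left, z up, the work surface at z = 0. Lengths are in mm, angles in degrees, forces in N, time in s.
With the tool pointing down it reaches from about 300 to 850 mm from the base axis. Payload 4.2 kg.
Tool frame: the origin (TCP) lies on the mounting face of the last link; the fingertips stand 191 mm ahead of it and the grasp point (between the pads) lies 172 mm ahead of it; z points along the fingers, y is the direction in which the jaws open and shut (so a half turn about z gives the same grasp; the last joint's range is limited). The gripper opens to 91 mm and grips with 3 to 60 N. Pads are 32 mm wide; open, the fingers measure 118 mm over their backs; the gripper's body (76 mm by 178 mm) begins 60 mm behind the grasp point.
Start: joints at [63.999, 18.312, 89.639, -0, 72.044, -1.146], TCP at [241.682, 521.74, 404.776] pointing down, gripper open.
Joint ranges: [-177.97, 177.97], [-48.28, 115.42], [12.27, 149.76], [-77.06, 257.06], [2.81, 150.46], [-146.56, 146.56]. Speed limits (degrees/s): [147.25, 147.25, 180, 180, 180, 180].

### API

Orientations are given as [roll, pitch, yaw] about the fixed x, y, z axes, in that order (R = Rz(yaw) Ry(pitch) Rx(roll)).
In Python, from workcell import env gives the robot as it stands.
- The arm moves only by the shell command python3 -m handwheel 'ROWS' [FORCE]. ROWS is JSON, a list of rows, each an object with "gripper": the opening in per cent of the stroke, from 0 (shut) to 100 (fully open); "travel": the shift along the tool's x, y, z in m, a list of three; "twist": the turn about the tool's z in rad. In form: [{"gripper": gripper, "travel": [x, y, z], "twist": twist}, ...]. A call has 1 to 5 rows; each row shifts and turns the commanded pose from where the row before left it, along the tool's axes as they then stand; what a row does not reach is not made up. A row lasts 1/12 s, in which the tool goes at most 41.7 mm and 7.16 degrees, less where a joint would pass 70% of its speed; a pose out of reach is approached as far as the arm can. A call with a gripper value outside its range is refused whole. The fingers move at their own pace and stop on an object; FORCE is the grip in N (left out, the last holds). Time passes only in rows, so rows that do not move let the fingers close. It gives the time, the measured TCP pose, the force and the opening at its end, in the units of the state.
- env.state(): the state, without advancing time (a new reading comes with each control period).
- env.grab_frame(name): name is "scene" or "top" or "wrist"; returns a dict with "frame" (480x640x3 uint8, red, green, blue), "intrinsics" (3x3 intrinsics, pixels), "k1" (the pictures are not rectified: a ray, as slopes to the right and down, at radius r is drawn at 1 + k1 r^2 times it, then the intrinsics apply), "extrinsics" (4x4, takes a point from camera to world coordinates). Camera axes: x right, y down, z forward; pixel columns grow to the right and rows downward; lengths in mm; the calibration is good to about 2 mm. A picture is of the moment at which its call begins. There is no depth.
- env.job_done(): hands the job in, once; it reports no verdict.
Trained networks look in the newest picture that a camera, given by its name, has taken for a name from the list of things; names that differ only in an ending like _2 or _b are one class to them, and where a whole thing is asked for, a point or a joint stands for the part that bears it (a point fixed in the world has none). Each returns a list of dicts, best first, with "confidence" (0 to 1); they miss things now and then, are a little off and sometimes report something else, mostly with a low value. They report only what shows in the picture. A call takes as long as a camera call.
- env.trace(camera, thing): "pixels" (480x640 bool, what is visible of it) and "uv" ([column, row] in pixels, amid what is visible of it).
- env.pinpoint(camera, thing): "uv" ([column, row] in pixels: a listed point, or the origin of a listed thing).
The state is a dict: "time_s": time; "qpos": joint angles; "qvel": joint speeds; "effort": joint torques, N m; "ee_pos": TCP position; "ee_rot": TCP orientation; "force": force on the tool from outside, world axes, zero at the start; "torque": the same for the moment, N m; "gripper_width": finger opening in mm.
Only numpy, scipy, OpenCV 4.12 (cv2) and the standard library are available. Lean on these libraries where they do the work, as an engineer would, in place of code of your own. Each camera call takes 0.05 s, during which the arm holds its last target. There are 200 camera calls.

### The job

The burrs of the coffee grinder have just been cleaned, so its grind setting must be found again. Pull up the red sprung plunger knob on the adjusting collar and, holding it up, swing the collar clockwise (finer) until you feel the two burrs just touch, gently, without grinding them together or forcing the pin; then back off to the second notch you come to and let the plunger snap fully home there. Leave the hopper, cup, tamper and portafilter alone.

Things in the scene. Friction and masses are not known exactly. Their poses are not given: they have to be found in the camera images.
- grinder: White electric coffee grinder, fixed to the steel counter, hopper taken off: body 235 mm deep, 165 wide, 160 high, round burr casing and adjusting collar on top. Origin on the burr axis (vertical axis of the collar) at counter level; z up, x to its rear, chute side -x. Collar: aluminium disc 116 mm wide, top 206 mm up; its steel arm (26 mm wide, same top) carries the plunger over the notches.
- quadrant: Fixed steel index quadrant on the chute side; origin and axes those of the grinder. 7 square notches 9.6 mm wide, 8 mm deep, 12 degrees apart on a 75 mm radius about the burr axis; teeth between them 6 mm wide, tops 194 mm up. Seen from above, notch 0 (coarsest) lies 215 degrees counter-clockwise from +x; the others follow clockwise at 203, 191, 179, 167, 155, 143 degrees.
- knob_centre (a point): Centre of the red round plunger knob, 25 mm wide, 26 mm tall, 75 mm out from the burr axis; 235 mm above the counter when home (knob from 222 to 248 mm; under it a sleeve 20 mm wide, top 214 mm). The knob spins freely on its plunger, so the gripper need not turn with the collar. The pin is 8 mm thick with a round tip.
- plunger (a joint): How far the plunger is pulled up, in m: 0 = fully home in a notch, about 0.0065 = pin resting on a tooth (free of the teeth above that), 0.010 = end stop. The spring needs about 7 N at first, 10 N fully pulled. The pin bends if forced with over 25 N.
- collar (a joint): Collar angle in rad: 0 at notch 0 (the start), growing clockwise from above (finer), 0.2094 per notch. Turning takes up to 2 N at the knob. The burrs touch at an unknown angle between 0.65 and 1.24, which can only be felt: from there the resistance at the knob grows by about 4 N per mm of knob travel; over 18 N ruins the burrs.
- hopper: Smoked bean hopper standing upside down on the counter, 130 mm wide, 140 mm high; origin under its centre. Must stay where it is.
- catch_cup: Small open steel cup, 68 mm wide, 45 mm high, in front of the chute; origin under its centre. Must stay where it is.
- tamper: Dark steel tamper standing on its 58 mm base, 92 mm high; origin under its centre. Must stay where it is.
- portafilter: Portafilter lying on the counter, basket 60 mm wide, 35 mm high, with a black handle to its -x, 155 mm long overall from the basket's centre; origin under the basket's centre. Must stay where it is.

How it is judged (in metres and radians):
On the way, in this order (a step that is already met when the one before it is completed fails the run):
1. the plunger is pulled up clear of its notch (value of joint plunger above 0.007 m), for 0.1 s.
2. the collar is turned finer until the burrs touch (at least 2 N between them) (contact force between collar_c0 and lower_burr_c0 above 2 N), for 0.1 s.
At the end, for the whole second after the job is handed in: The plunger is fully home (pulled less than 2 mm) in the second notch back from where the burrs touched, that is, the collar stands 1 to 2 notches (12 to 24 degrees, with 2.4 degrees of tolerance at either end for a touch felt right at a notch) coarser than the touch; the collar is at rest (value of joint plunger below 0.002 m and horizontal distance between collar_c0 and lower_burr_c0 between 0.0203 and 0.0344 m and velocity of joint collar between -0.05 and 0.05 rad/s).
It fails at once if the burrs are forced together (more than 27 N between them, which is 18 N at the knob) (contact force between collar_c0 and lower_burr_c0 above 27 N).
It fails at once if the plunger pin is forced against the quadrant (more than 25 N) (contact force between plunger_c0 and quadrant above 25 N).
It fails at once if a bystander is disturbed (moved more than 15 mm) (distance of any of hopper, catch_cup, tamper, portafilter from where it was at the start of the episode above 0.015 m).
It also fails if it takes over 61 s, if anything falls off the work surface, if the arm or the gripper's body presses on something with over 40 N, if the wrist force passes 120 N, or if a joint passes its speed limit or range.

## Working session

There is one attempt and no reset: what is moved stays moved. The work goes in short steps, Python scripts to look and compute and a shell command to move; the robot and the scene stay as the last step left them, time stands still between calls to the robot, and variables do not carry over. Pictures are saved under pics/ and viewed, about 8 in all and at most 12, crops included, and the job is handed in when it is done.

```bash
mkdir -p pics; cat > h.py <<'E'
from workcell import env
import numpy as np, cv2
def ray(f,uv):
    K=np.array(f["intrinsics"]);E=np.array(f["extrinsics"]);k=f["k1"]
    d=np.array([(uv[0]-K[0,2])/K[0,0],(uv[1]-K[1,2])/K[1,1]]);p=d.copy()
    for _ in range(20): p=d/(1+k*(p@p))
    v=E[:3,:3]@np.array([p[0],p[1],1.]);return E[:3,3],v/np.linalg.norm(v)
def atz(f,uv,z):
    o,v=ray(f,uv);return o+v*(z-o[2])/v[2]
def proj(f,P):
    K=np.array(f["intrinsics"]);E=np.array(f["extrinsics"])
    c=E[:3,:3].T@(np.array(P)-E[:3,3]);p=c[:2]/c[2];p=p*(1+f["k1"]*(p@p))
    return [K[0,0]*p[0]+K[0,2],K[1,1]*p[1]+K[1,2]]
def save(f,n): cv2.imwrite("pics/"+n,cv2.cvtColor(f["frame"],cv2.COLOR_RGB2BGR))
E
python3 - <<'E'
from h import *
s=env.state();print({k:np.round(v,3).tolist() for k,v in s.items()})
R=[]
for c in("top","scene","wrist"):
    f=env.grab_frame(c);save(f,c+"0.png");print(c,np.round(f["extrinsics"],2)[:3,3])
    for t,z in(("knob_centre",235),("grinder",0),("hopper",0),("catch_cup",0),("tamper",0),("portafilter",0)):
        for r in env.pinpoint(c,t)[:2]: 
            print(c,t,np.round(r["uv"],1),round(r["confidence"],2),atz(f,r["uv"],z).round(1))
            if t=="knob_centre" and r["confidence"]>.5:R.append(ray(f,r["uv"]))
A=sum(np.eye(3)-np.outer(v,v) for o,v in R);b=sum((np.eye(3)-np.outer(v,v))@o for o,v in R)
if len(R)>1:print("knob tri",np.linalg.solve(A,b))
E
```

```text
{'time_s': 0.0, 'qpos': [63.999, 18.35, 89.707, -0.0, 72.043, -1.147], 'qvel': [0.005, 0.075, 0.025, 0.095, -0.027, 0.052], 'effort': [0.001, -41.244, -23.198, 0.073, 0.046, -0.0], 'ee_pos': [241.606, 521.583, 403.935], 'ee_rot': [-179.9, -0.002, 155.147], 'force': [-0.274, -0.249, 0.032], 'torque': [0.007, -0.009, -0.06], 'gripper_width': 91.305}
top [ 395.22   58.11 1327.2 ]
top knob_centre [315.3 274.8] 0.43 [519.2  38.3 235. ]
top hopper [200.6 257.9] 0.65 [586.5 306.3   0. ]
top tamper [243.2 301.9] 0.6 [482.4 203.2   0. ]
top portafilter [380.2 218.9] 0.7 [ 680.5 -123.1    0. ]
scene [ 161.62    1.61 1081.65]
scene knob_centre [307.9 253.8] 0.57 [522.5  38.9 235. ]
scene hopper [189.  257.2] 0.79 [591.7 303.5   0. ]
scene tamper [222.2 311. ] 0.92 [479.2 213.3   0. ]
scene portafilter [385.6 239.6] 0.91 [ 671.2 -116.5    0. ]
wrist [175.84 553.52 383.94]
```

View pics/scene0.png

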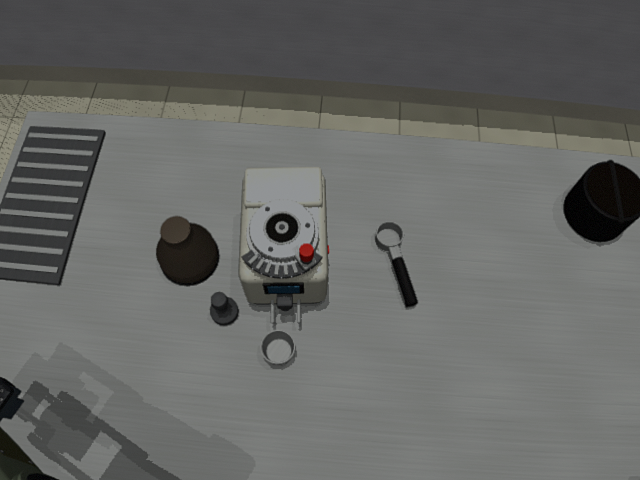

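View pics/top0.png

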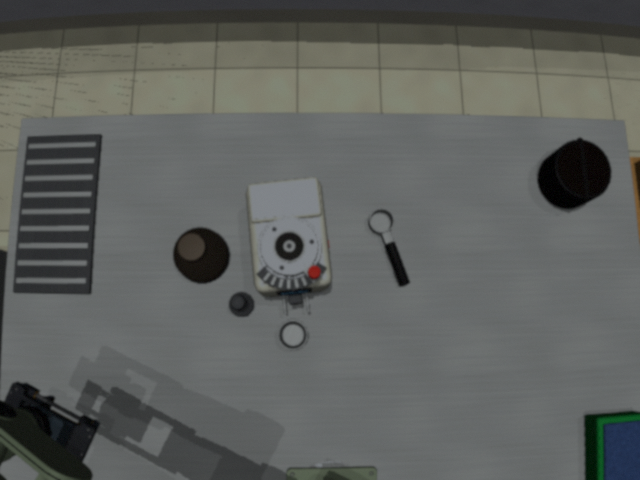

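The scene view shows the grinder with its collar centre near (282,228) and the red knob at (307,253). In the top view they are at (289,246) and (315,272). The knob detections agree. Next I'll measure the axis and knob more precisely.

```bash
cat >> h.py <<'E'
def red(f):
    a=f["frame"].astype(int);m=((a[...,0]>90)&(a[...,0]>2.2*a[...,1])&(a[...,0]>2.2*a[...,2])).astype(np.uint8)
    n,l,s,c=cv2.connectedComponentsWithStats(m);i=1+np.argmax(s[1:,4]);return c[i],s[i]
E
python3 - <<'E'
from h import *
for c,ax in(("top",(289,246)),("scene",(282,228))):
    f=env.grab_frame(c);u,s=red(f);k=atz(f,u,240);a=atz(f,ax,206)
    d=k-a;print(c,u,s,"knob",k,"axis",a,"r",np.hypot(*d[:2]),"ang",np.degrees(np.arctan2(d[1],d[0]))%360)
    for t in("quadrant","grinder"):
        for r in env.trace(c,t)[:1]:
            q=cv2.minAreaRect(np.argwhere(r["pixels"])[:,::-1].astype(np.float32));print(t,q,r["confidence"])
            if t=="grinder":
                B=[atz(f,p,160)[:2] for p in cv2.boxPoints(q)];print(np.round(B))
E
```

```text
top [314.03603604 271.54054054] [309 266  11  12 111] knob [524.99457962  40.78713209 240.        ] axis [580.76117808  90.25708945 206.        ] r 74.54656386167154 ang 221.57589173120408
quadrant ((291.1386413574219, 275.8861389160156), (26.86600112915039, 69.35408782958984), 84.2894058227539) 0.62
grinder ((288.7154235839844, 245.22308349609375), (131.60084533691406, 79.50626373291016), 82.87498474121094) 0.79
[[721. 194.]
 [742.  26.]
 [464.  -6.]
 [444. 156.]]
scene [306.02068966 249.8       ] [299 244  15  13 145] knob [527.34048597  42.47156981 240.        ] axis [580.41462292  90.59897707 206.        ] r 71.64573499726514 ang 222.2016105777406
quadrant ((280.76922607421875, 264.5006103515625), (80.02367401123047, 27.15637969970703), 1.7623909711837769) 0.6
grinder ((283.0, 244.5), (155.0, 90.0), 90.0) 0.9
[[728. 197.]
 [744.  20.]
 [429.  -4.]
 [415. 151.]]
```

```bash
python3 -m handwheel '[{"gripper":100,"travel":[0,0,-0.04],"twist":-0.11},{"gripper":100,"travel":[0,0,-0.035],"twist":-0.11},{"gripper":100,"travel":[0,0,0],"twist":-0.11},{"gripper":100,"travel":[0,0,0],"twist":-0.104}]'
```

```text
time_s: 1.68
ee_pos: [241.7, 521.8, 482.7]
ee_rot: [179.7, 0.2, -179.7]
force: [-0.3, -1.0, -1.1]
gripper_width: 91.3
```

```bash
python3 -m handwheel '[{"gripper":100,"travel":[-0.0188,-0.0321,0],"twist":0},{"gripper":100,"travel":[-0.0188,-0.0321,0],"twist":0},{"gripper":100,"travel":[-0.0188,-0.0321,0],"twist":0},{"gripper":100,"travel":[-0.0188,-0.0321,0],"twist":0},{"gripper":100,"travel":[-0.0188,-0.0321,0],"twist":0}]'
python3 -m handwheel '[{"gripper":100,"travel":[-0.0188,-0.0321,0],"twist":0},{"gripper":100,"travel":[-0.0188,-0.0321,0],"twist":0},{"gripper":100,"travel":[-0.0188,-0.0321,0],"twist":0},{"gripper":100,"travel":[-0.0188,-0.0321,0],"twist":0},{"gripper":100,"travel":[-0.0188,-0.0321,0],"twist":0}]'
python3 -m handwheel '[{"gripper":100,"travel":[-0.0188,-0.0321,0],"twist":0},{"gripper":100,"travel":[-0.0188,-0.0321,0],"twist":0},{"gripper":100,"travel":[-0.0188,-0.0321,0],"twist":0},{"gripper":100,"travel":[-0.0188,-0.0321,0],"twist":0},{"gripper":100,"travel":[0,0,0],"twist":0}]'
python3 - <<'E'
from h import *
f=env.grab_frame("wrist");save(f,"wrist1.png");u,s=red(f);print(u,s,atz(f,u,240),np.round(f["extrinsics"],2))
print([ (r,atz(f,r["uv"],235)) for r in env.pinpoint("wrist","knob_centre")[:2]],[ (r,atz(f,r["uv"],0)) for r in env.pinpoint("wrist","grinder")[:2]])
E
```

```text
time_s: 2.1
ee_pos: [336.1, 359.7, 479.8]
ee_rot: [180.0, 0.0, -179.9]
force: [1.0, 0.3, 0.7]
gripper_width: 91.6
time_s: 2.52
ee_pos: [430.2, 199.0, 480.0]
ee_rot: [180.0, 0.0, -180.0]
force: [1.1, 0.4, -0.2]
gripper_width: 91.4
time_s: 2.93
ee_pos: [507.4, 67.9, 479.4]
ee_rot: [-179.8, 0.1, 179.7]
force: [-0.2, -0.4, 0.6]
gripper_width: 91.2
[280.18084346 284.81129378] [ 261  260   40   49 1399] [523.85062261  41.87253162 240.        ] [[ 0.0000e+00  9.7000e-01  2.6000e-01  4.3480e+02]
 [ 1.0000e+00 -0.0000e+00 -0.0000e+00  6.9060e+01]
 [-0.0000e+00  2.6000e-01 -9.7000e-01  4.5843e+02]
 [ 0.0000e+00  0.0000e+00  0.0000e+00  1.0000e+00]]
[({'uv': [281.7, 278.2], 'confidence': 0.71}, array([521.40920942,  42.3717232 , 235.        ]))] [({'uv': [436.1, 173.0], 'confidence': 0.18}, array([478.05078806, 205.02479987,   0.        ]))]
```

View pics/wrist1.png

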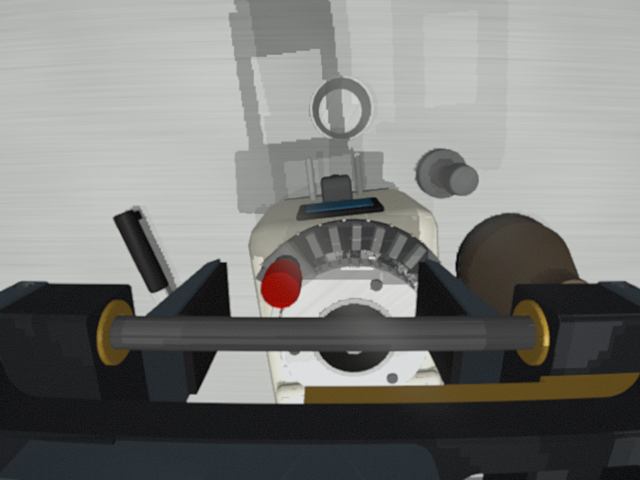

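The wrist view shows the knob at about (281,285) between the fingers, with the quadrant teeth above it and to the right. All three cameras put the knob at about (523,41). I'll move over it, go down and close softly.

```bash
python3 -m handwheel '[{"gripper":100,"travel":[-0.0156,-0.0266,0],"twist":0},{"gripper":60,"travel":[0,0,0.03],"twist":0},{"gripper":60,"travel":[0,0,0.03],"twist":0},{"gripper":50,"travel":[0,0,0.012],"twist":0},{"gripper":40,"travel":[0,0,0],"twist":0}]' 5
python3 -m handwheel '[{"gripper":38,"travel":[0,0,0],"twist":0},{"gripper":38,"travel":[0,0,0],"twist":0},{"gripper":38,"travel":[0,0,0],"twist":0}]' 3
python3 - <<'E'
from h import *
f=env.grab_frame("wrist");save(f,"wrist2.png");print(red(f))
E
```

```text
time_s: 3.5
ee_pos: [519.2, 47.1, 404.7]
ee_rot: [180.0, -0.4, -179.9]
force: [0.1, 0.9, -0.8]
gripper_width: 67.7
time_s: 3.75
ee_pos: [520.7, 46.4, 409.4]
ee_rot: [180.0, 0.2, -179.9]
force: [0.0, 0.2, 0.9]
gripper_width: 47.3
(array([310.21977367, 299.95473496]), array([ 283,  279,   54,   38, 1679], dtype=int32))
```

View pics/wrist2.png

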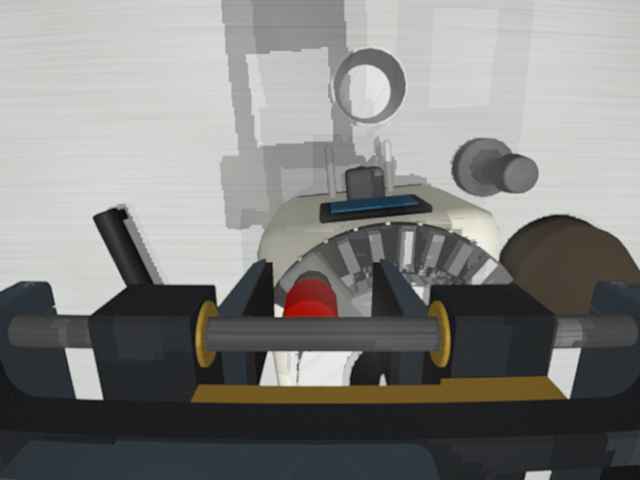

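The knob spans columns 283 to 337 and is about 4.5 mm off centre in y. I'll shift to centre it and close lightly.

```bash
python3 -m handwheel '[{"gripper":38,"travel":[-0.002,-0.0045,0],"twist":0},{"gripper":32,"travel":[0,0,0],"twist":0},{"gripper":31,"travel":[0,0,0],"twist":0},{"gripper":31,"travel":[0,0,0],"twist":0},{"gripper":31,"travel":[0,0,0],"twist":0}]' 3
python3 - <<'E'
from h import *
f=env.grab_frame("wrist");print(red(f));s=env.state();print(s["ee_pos"],s["force"],s["gripper_width"])
E
python3 -m handwheel '[{"gripper":25,"travel":[0,0,0],"twist":0},{"gripper":20,"travel":[0,0,0],"twist":0},{"gripper":20,"travel":[0,0,0],"twist":0},{"gripper":20,"travel":[0,0,0],"twist":0}]' 3
```

```text
time_s: 4.22
ee_pos: [522.6, 41.2, 407.8]
ee_rot: [180.0, 0.0, 180.0]
force: [0.7, -0.5, -0.1]
gripper_width: 28.4
(array([321.75142857, 299.53828571]), array([ 294,  278,   56,   39, 1750], dtype=int32))
[522.5748115   41.2276732  407.75583023] [-0.8568245   0.14451777  0.59028852] 28.00727979781599
time_s: 4.6
ee_pos: [522.5, 41.2, 407.7]
ee_rot: [-180.0, -0.0, -180.0]
force: [0.7, -0.7, -0.2]
gripper_width: 24.8
```

Gripped with no measurable side force. I'll tighten the grip and pull up 8.5 mm.

```bash
python3 -m handwheel '[{"gripper":15,"travel":[0,0,0],"twist":0},{"gripper":15,"travel":[0,0,0],"twist":0}]' 45
python3 -m handwheel '[{"gripper":15,"travel":[0,0,-0.003],"twist":0},{"gripper":15,"travel":[0,0,-0.003],"twist":0},{"gripper":15,"travel":[0,0,-0.0025],"twist":0},{"gripper":15,"travel":[0,0,0],"twist":0},{"gripper":15,"travel":[0,0,0],"twist":0}]'
python3 - <<'E'
from h import *
f=env.grab_frame("wrist");save(f,"wrist3.png");print(red(f))
s=env.state();print(s["ee_pos"],s["force"])
E
```

```text
time_s: 4.77
ee_pos: [522.6, 41.2, 407.7]
ee_rot: [-180.0, -0.0, -180.0]
force: [-0.8, -1.1, 0.4]
gripper_width: 24.2
time_s: 5.18
ee_pos: [522.5, 41.3, 415.7]
ee_rot: [180.0, -0.1, -180.0]
force: [1.3, -0.6, -8.9]
gripper_width: 24.0
(array([322.20294785, 299.70918367]), array([ 294,  279,   57,   38, 1764], dtype=int32))
[522.4607029   41.35067856 415.65146839] [ 1.38731239 -0.21408434 -9.40353774]
```

Pulled 8 mm up. The vertical force is −9 N, which matches the spring without reaching the end stop. Next is the arc table, in tool axes.

```bash
cat > guard.py <<'E'
# exit 1 if tangential resistance at the knob exceeds limit; axis from fit
from h import *
import sys
C=np.array([579.1,90.5]);F=[];
for i in range(2):
    env.grab_frame("wrist");s=env.state();F.append(s["force"]);P=s["ee_pos"]
F=np.mean(F,0);d=np.array(P[:2])-C;r=np.hypot(*d);u=d/r
t=np.array([u[1],-u[0]])  # clockwise
th=np.radians(221)-np.arctan2(d[1],d[0])%(2*np.pi)
print("t%.1f th %.3f r %.1f z %.1f  Ftan %.1f Frad %.1f Fz %.1f w %.1f"%(s["time_s"],th,r,P[2],F[:2]@t,F[:2]@u,F[2],s["gripper_width"]))
sys.exit(int(-(F[:2]@t)>float(sys.argv[1])))
E
python3 - <<'E'
import numpy as np
th=np.r_[np.arange(0,.601,.06),np.arange(.6,1.3,.0267)[1:]];p=np.radians(221)-th
q=75*np.c_[-np.cos(p),np.sin(p)];d=np.diff(q,axis=0)/1000
for a,b in zip(th[1:],d):print("%.3f [%.4f,%.4f]"%(a,*b))
E
```

```text
0.060 [0.0028,0.0035]
0.120 [0.0026,0.0036]
0.180 [0.0024,0.0038]
0.240 [0.0022,0.0039]
0.300 [0.0019,0.0041]
0.360 [0.0017,0.0042]
0.420 [0.0014,0.0043]
0.480 [0.0012,0.0043]
0.540 [0.0009,0.0044]
0.600 [0.0007,0.0045]
0.627 [0.0002,0.0020]
0.653 [0.0002,0.0020]
0.680 [0.0001,0.0020]
0.707 [0.0000,0.0020]
0.734 [-0.0000,0.0020]
0.760 [-0.0001,0.0020]
0.787 [-0.0001,0.0020]
0.814 [-0.0002,0.0020]
0.840 [-0.0002,0.0020]
0.867 [-0.0003,0.0020]
0.894 [-0.0003,0.0020]
0.920 [-0.0004,0.0020]
0.947 [-0.0004,0.0020]
0.974 [-0.0005,0.0019]
1.001 [-0.0005,0.0019]
1.027 [-0.0006,0.0019]
1.054 [-0.0006,0.0019]
1.081 [-0.0007,0.0019]
1.107 [-0.0007,0.0019]
1.134 [-0.0008,0.0018]
1.161 [-0.0008,0.0018]
1.187 [-0.0009,0.0018]
1.214 [-0.0009,0.0018]
1.241 [-0.0010,0.0017]
1.268 [-0.0010,0.0017]
1.294 [-0.0011,0.0017]
```

```bash
python3 guard.py 6 && python3 -m handwheel '[{"gripper":15,"travel":[0.0028,0.0035,-0.0005],"twist":0},{"gripper":15,"travel":[0,0,0],"twist":0}]' >/dev/null && python3 guard.py 6 && python3 -m handwheel '[{"gripper":15,"travel":[0.0026,0.0036,0],"twist":0},{"gripper":15,"travel":[0.0024,0.0038,0],"twist":0},{"gripper":15,"travel":[0,0,0],"twist":0}]' >/dev/null && python3 guard.py 6
```

```text
t5.3 th 0.001 r 75.0 z 415.7  Ftan -0.3 Frad -0.5 Fz -10.1 w 24.0
t5.6 th 0.065 r 75.0 z 416.6  Ftan 0.7 Frad -0.9 Fz -10.0 w 24.1
t6.0 th 0.186 r 75.0 z 416.8  Ftan 0.8 Frad 0.0 Fz -9.1 w 24.3
```

```bash
python3 -m handwheel '[{"gripper":15,"travel":[0.0022,0.0039,0],"twist":0},{"gripper":15,"travel":[0.0019,0.0041,0],"twist":0},{"gripper":15,"travel":[0.0017,0.0042,0],"twist":0},{"gripper":15,"travel":[0,0,0],"twist":0}]' >/dev/null && python3 guard.py 6 && python3 -m handwheel '[{"gripper":15,"travel":[0.0014,0.0043,0],"twist":0},{"gripper":15,"travel":[0.0012,0.0043,0],"twist":0},{"gripper":15,"travel":[0,0,0],"twist":0}]' >/dev/null && python3 guard.py 6 && python3 -m handwheel '[{"gripper":15,"travel":[0.0009,0.0044,0],"twist":0},{"gripper":15,"travel":[0.0007,0.0045,0],"twist":0},{"gripper":15,"travel":[0,0,0],"twist":0}]' >/dev/null && python3 guard.py 6
python3 - <<'E'
from h import *
f=env.grab_frame("wrist");save(f,"wrist4.png");print(red(f))
E
```

```text
t6.4 th 0.368 r 74.9 z 416.7  Ftan 1.0 Frad 0.9 Fz -8.9 w 23.8
t6.7 th 0.485 r 74.9 z 416.7  Ftan 0.9 Frad 0.8 Fz -9.3 w 24.0
t7.1 th 0.607 r 74.9 z 416.7  Ftan 0.7 Frad 1.0 Fz -9.6 w 24.4
(array([322.55036171, 299.43739566]), array([ 295,  278,   57,   39, 1797], dtype=int32))
```

View pics/wrist4.png

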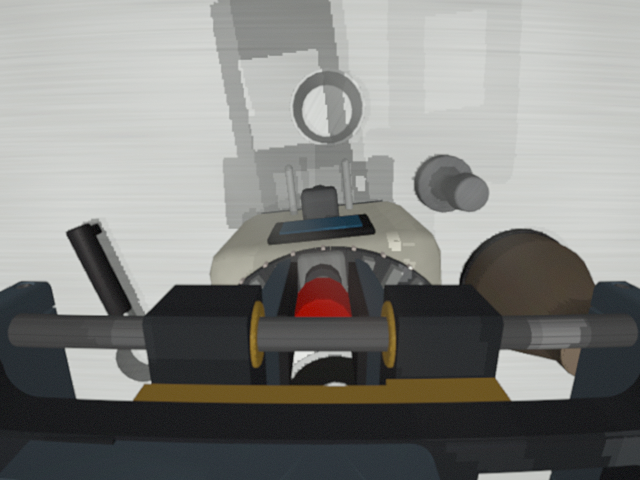

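The collar arm has followed the knob (picture: knob at (322,299), arm under it) and resistance is about zero. Now fine steps with a force guard.

```bash
g="python3 guard.py 3.5"; python3 -m handwheel '[{"gripper":15,"travel":[0.0002,0.002,0],"twist":0},{"gripper":15,"travel":[0,0,0],"twist":0}]' >/dev/null && $g && python3 -m handwheel '[{"gripper":15,"travel":[0.0002,0.002,0],"twist":0},{"gripper":15,"travel":[0,0,0],"twist":0}]' >/dev/null && $g && python3 -m handwheel '[{"gripper":15,"travel":[0.0001,0.002,0],"twist":0},{"gripper":15,"travel":[0,0,0],"twist":0}]' >/dev/null && $g && python3 -m handwheel '[{"gripper":15,"travel":[0,0.002,0],"twist":0},{"gripper":15,"travel":[0,0,0],"twist":0}]' >/dev/null && $g && python3 -m handwheel '[{"gripper":15,"travel":[0,0.002,0],"twist":0},{"gripper":15,"travel":[0,0,0],"twist":0}]' >/dev/null && $g && python3 -m handwheel '[{"gripper":15,"travel":[-0.0001,0.002,0],"twist":0},{"gripper":15,"travel":[0,0,0],"twist":0}]' >/dev/null && $g && python3 -m handwheel '[{"gripper":15,"travel":[-0.0001,0.002,0],"twist":0},{"gripper":15,"travel":[0,0,0],"twist":0}]' >/dev/null && $g && python3 -m handwheel '[{"gripper":15,"travel":[-0.0002,0.002,0],"twist":0},{"gripper":15,"travel":[0,0,0],"twist":0}]' >/dev/null && $g
```

```text
t7.4 th 0.627 r 74.8 z 416.7  Ftan -0.2 Frad 1.0 Fz -9.0 w 23.9
t7.7 th 0.654 r 74.9 z 416.7  Ftan -1.2 Frad 0.4 Fz -9.3 w 23.9
t7.9 th 0.682 r 74.9 z 416.7  Ftan -1.4 Frad 0.3 Fz -9.9 w 24.1
t8.2 th 0.710 r 74.8 z 416.7  Ftan -0.8 Frad 0.6 Fz -10.1 w 24.1
t8.5 th 0.731 r 74.9 z 416.7  Ftan -3.8 Frad -0.1 Fz -8.5 w 24.4
```

```bash
python3 guard.py 20; python3 -m handwheel '[{"gripper":15,"travel":[0,0.0006,0],"twist":0},{"gripper":15,"travel":[0,0,0],"twist":0},{"gripper":15,"travel":[0,0,0],"twist":0}]' >/dev/null; python3 guard.py 20; python3 guard.py 20
```

```text
t8.6 th 0.731 r 74.9 z 416.7  Ftan -4.0 Frad 0.3 Fz -9.8 w 23.8
t8.9 th 0.737 r 74.9 z 416.7  Ftan -5.8 Frad 1.1 Fz -9.2 w 23.9
t9.0 th 0.737 r 74.9 z 416.7  Ftan -4.9 Frad 0.3 Fz -9.7 w 24.2
```

The burr touch is clear. Resistance rose from about 1 N to about 5.4 N and keeps rising with travel, which puts the touch at θ≈0.72 rad. Backing off, the first notch is at 0.628 and the second at 0.419.

```bash
python3 -m handwheel '[{"gripper":15,"travel":[0,-0.0045,0],"twist":0},{"gripper":15,"travel":[-0.0003,-0.0045,0],"twist":0},{"gripper":15,"travel":[-0.0006,-0.0045,0],"twist":0},{"gripper":15,"travel":[-0.0008,-0.0044,0],"twist":0},{"gripper":15,"travel":[-0.0011,-0.0044,0],"twist":0}]' >/dev/null;  python3 -m handwheel '[{"gripper":15,"travel":[0,0,0],"twist":0},{"gripper":15,"travel":[0,0,0],"twist":0}]'; python3 guard.py 20; python3 guard.py 20
```

```text
time_s: 9.6
ee_pos: [507.2, 69.6, 416.8]
ee_rot: [-180.0, 0.0, 180.0]
force: [-0.8, -1.8, -9.9]
gripper_width: 24.1
t9.7 th 0.435 r 74.8 z 416.8  Ftan -1.1 Frad 2.0 Fz -9.7 w 24.1
t9.8 th 0.438 r 74.9 z 416.7  Ftan -1.8 Frad 2.0 Fz -9.9 w 24.0
```

```bash
python3 -m handwheel '[{"gripper":15,"travel":[-0.0004,-0.0012,0],"twist":0},{"gripper":15,"travel":[0,0,0],"twist":0},{"gripper":15,"travel":[0,0,0],"twist":0}]'>/dev/null; python3 guard.py 20; python3 -m handwheel '[{"gripper":15,"travel":[0,0,0.0015],"twist":0},{"gripper":15,"travel":[0,0,0.0015],"twist":0},{"gripper":15,"travel":[0,0,0.001],"twist":0},{"gripper":15,"travel":[0,0,0],"twist":0}]'>/dev/null; python3 guard.py 20;python3 guard.py 20
```

```text
t10.2 th 0.427 r 74.8 z 416.7  Ftan 1.0 Frad 1.9 Fz -8.9 w 24.0
t10.6 th 0.425 r 74.8 z 412.7  Ftan 1.3 Frad 2.1 Fz -8.7 w 24.0
t10.7 th 0.424 r 74.8 z 412.8  Ftan 1.3 Frad 1.7 Fz -8.6 w 24.3
```

The pull is 5 mm, which is below the tooth tops, and the spring still pulls with 8.6 N, so the pin is in the notch. I'll keep lowering.

```bash
python3 -m handwheel '[{"gripper":15,"travel":[0,0,0.0015],"twist":0},{"gripper":15,"travel":[0,0,0.001],"twist":0},{"gripper":15,"travel":[0,0,0.001],"twist":0},{"gripper":15,"travel":[0,0,0],"twist":0}]'>/dev/null; python3 guard.py 20; python3 -m handwheel '[{"gripper":15,"travel":[0,0,0.0007],"twist":0},{"gripper":15,"travel":[0,0,0],"twist":0}]'>/dev/null; python3 guard.py 20;python3 guard.py 20
```

```text
t11.1 th 0.424 r 74.8 z 409.3  Ftan 0.5 Frad 2.6 Fz -7.5 w 24.3
t11.4 th 0.424 r 74.8 z 408.6  Ftan 1.4 Frad 2.4 Fz -7.8 w 24.1
t11.5 th 0.424 r 74.8 z 408.6  Ftan 1.6 Frad 2.6 Fz -7.3 w 23.8
```

```bash
python3 -m handwheel '[{"gripper":15,"travel":[0,0,0.0007],"twist":0},{"gripper":15,"travel":[0,0,0],"twist":0}]' 8; python3 -m handwheel '[{"gripper":40,"travel":[0,0,0],"twist":0},{"gripper":50,"travel":[0,0,0],"twist":0},{"gripper":60,"travel":[0,0,0],"twist":0},{"gripper":60,"travel":[0,0,0],"twist":0},{"gripper":60,"travel":[0,0,0],"twist":0}]'
python3 -m handwheel '[{"gripper":60,"travel":[0,0,-0.02],"twist":0},{"gripper":60,"travel":[0,0,-0.025],"twist":0},{"gripper":100,"travel":[0,0,-0.027],"twist":0},{"gripper":100,"travel":[0,0,0],"twist":0},{"gripper":100,"travel":[0,0,0],"twist":0}]'
python3 - <<'E'
from h import *
f=env.grab_frame("wrist");save(f,"wrist5.png");print(red(f),atz(f,red(f)[0],240))
r=env.pinpoint("wrist","knob_centre");print(r[:1])
C=np.array([579.1,90.5]);n=np.radians(221-24)
print("expected px home",proj(f,[*(C+75*np.array([np.cos(n),np.sin(n)])),235]),"on tooth",proj(f,[*(C+75*np.array([np.cos(n),np.sin(n)])),241.5]))
E
```

```text
time_s: 11.65
ee_pos: [507.6, 69.0, 408.3]
ee_rot: [-180.0, 0.1, -180.0]
force: [-2.1, 0.8, -4.8]
gripper_width: 24.6
time_s: 12.07
ee_pos: [507.7, 69.0, 408.4]
ee_rot: [180.0, 0.1, -180.0]
force: [-0.7, -0.4, -1.3]
gripper_width: 53.3
time_s: 12.48
ee_pos: [507.6, 69.0, 481.5]
ee_rot: [180.0, 0.2, -180.0]
force: [-0.4, 0.5, -0.5]
gripper_width: 71.8
(array([333.25925926, 252.25      ]), array([322, 246,  20,  17, 108], dtype=int32)) [504.27024308  76.75690473 240.        ]
[{'uv': [322.7, 256.0], 'confidence': 0.73}]
expected px home [np.float64(319.8965138903585), np.float64(254.59052780214944)] on tooth [np.float64(319.8400487666469), np.float64(257.85627224517793)]
```

View pics/wrist5.png

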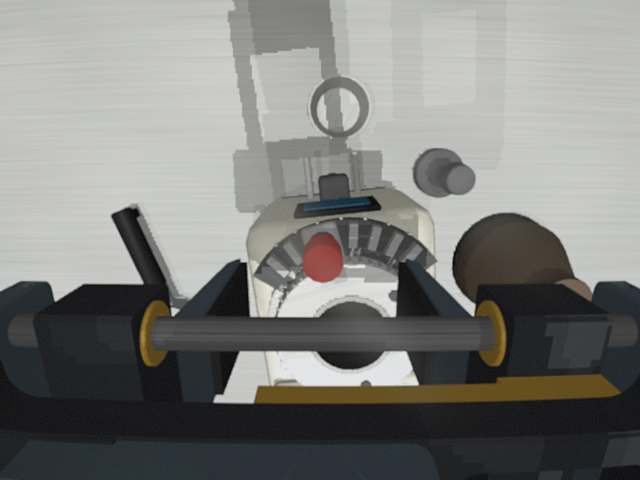

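The knob stands at (322,256), and I predicted (320,255) for fully home in that notch. The jaws are clear and the bystanders haven't moved. Handing in.

```bash
python3 -c "
from h import *
print(env.job_done())"
```

```text
the job is handed in; nothing more can be done
None
```

I found the burr touch, backed the collar off to the second notch and let the plunger drop home there. The job was handed in at about 12.5 s, and no verdict was reported.

- **Burr touch:** I pulled the plunger up about 9 mm and swung the collar clockwise. Resistance at the knob stayed near 1 N, then rose to about 5.4 N at a collar angle of 0.737 rad. That puts the touch at about 0.72 rad, with the force well below the 18 N limit.
- **Final notch:** The first notch back is at 0.628 rad. The collar now stands in the second, at 0.419 rad (last measured 0.424), about 17° coarser than the touch.
- **Plunger home:** I lowered the knob with the gripper. The spring pulled the whole way down to less than 1 mm of pull, below the 6.5 mm tooth tops, so the pin is in the notch. I then let go.
- **Last checks:** In the final wrist picture the knob is at (323,256), within 3 pixels of where it should be when home. That image alone only weakly separates home (row 254.6) from resting on a tooth (row 257.9), so the force and height readings decide it. A red-colour check gave (333,252), but it caught only part of the shaded knob, so I disregarded it. By eye, the hopper, cup, tamper and portafilter had not moved.

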